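Set sprung tweezers to a gauge plate's marked gap

TASK

Take the yellow gauge plate off its stand, slide it, plain end first and level, fully home into the slot of the aluminium plate holder and let go of it. Then lift the sprung tweezers off their grey rest by the blue grips and hold them level and lengthwise along the plate, their tips about 10 to 20 mm above its two black lines, squeezed so that each tip is over its own line (tip centres 14 mm apart). Keep that gap steady for a few seconds and finish still holding it, the tweezers touching neither the plate nor its holder; leave the vial, the teal-capped pot and the red-capped container where they stand.

Things in the scene. Friction and masses are not known exactly. Their poses are not given: they have to be found in the camera images.
- gauge_plate: Loose yellow slab 120 (x) x 50 (y) x 8 mm, 90 g, flat on a narrow grey stand. Origin: centre of its underside. x points, roughly away from the robot, to the plain end (one black dot) that enters the slot; the other end has a white window with two black lines. Gripped across its width at x = -42 mm, the fingers stay clear of the slot.
- marks (a point): Midpoint between the two black lines on the gauge plate's upper face: 25 mm behind the plate's centre (x = -25), 8 mm above its underside. The lines run along the plate's x, 24 mm long, 3 mm wide, at y = +7 and -7 mm (14 mm between centres).
- plate_holder: Fixed aluminium holder 134 x 80 x 32.5 mm. Origin: underside, below the centre of a plate that is home; x = insertion direction. Bed top at z = 18 mm: a 36 mm wide tongue from x = -67 to 0, then to the stop at x = 60 the slot, 53 mm wide, 10.5 mm high under two lips. Flared lead-ins from x = -15 to 0. A plate home has the holder's x, y, yaw, underside at z = 18.
- tweezers: Loose sprung steel tweezers, 184 mm long, 12 mm high, 48 g, flat on the rest. Origin: underside, centreline, at the arms' hinge; x points to the tips. Blue grips outside the arms, x = 98 to 132 mm, full height. Width over them at x = 115: 42 mm free, 26 mm at the 14 mm tip gap (about 7 N); 1 mm less width closes the tips 1.4 mm. The arms mirror each other and spring open.
- tweezers_left (a joint): Closing angle of the left arm (the right one mirrors it), rad: 0 free (tip centres 36 mm apart), 0.067 at 14 mm, 0.095 nearly shut; the tip spacing is about 36 mm minus 326 mm per rad.
- tip_left (a point): Centre of the end of the tweezers' left tip (a 4 mm round steel end), 163 mm ahead of the tweezers' origin and 6 mm above the underside.
- tip_right (a point): The same for the right tip.
- tip_mid (a point): Point midway between the tips, fixed on the centreline of the tweezers at x = 163 mm, 6 mm above the underside.
- tweezers_rest: Fixed grey rest, base 150 x 66 x 5 mm. Origin: underside centre; x along the tweezers. Two crossbars 8 mm thick, 52 mm wide, at x = -58 and 62 mm, tops at z = 28 mm carry the tweezers; the rear bar has 9 mm high end lugs. The tweezers' origin lies at about x = -85, so the grips (middle at x = 30) hang free between the bars, 23 mm above the base.
- plate_stand: Fixed grey block 100 (x) x 34 (y) x 18 mm on which the gauge plate lies at the start, so that 8 mm of the plate overhang each long side. Origin: underside centre, x along the plate.
- vial: Bystander: glass vial with brown stopper, 21 mm across, 72 mm tall, origin underside centre.
- teal_pot: Bystander: white pot with teal screw cap, 42 mm across, 88 mm tall, origin underside centre.
- red_cap_tube: Bystander: white container with red cap, 25 mm across, 80 mm tall, origin underside centre.
Mind the look-alikes: they are no part of the job. Leave any green look-alike of the plate_holder alone. Several things have the shape of the gauge_plate; the one meant has the colours described above.

How it is judged (in metres and radians):
On the way, in this order (a step that is already met when the one before it is completed fails the run):
1. the gauge plate is fully home in the slot and let go of (x of gauge_plate in the frame of plate_holder between -0.004 and 0.004 m and y of gauge_plate in the frame of plate_holder between -0.004 and 0.004 m and z of gauge_plate in the frame of plate_holder between 0.015 and 0.022 m and angle between the x axis of gauge_plate and the x axis of plate_holder, either way round below 0.06 rad and angle between gauge_plate's own z axis and vertical below 0.1 rad and contact force between the fingers and gauge_plate below 0.1 N), for 0.2 s.
2. the tweezers are lifted clear of their rest by the fingers (z of tweezers in the frame of tweezers_rest above 0.04 m and contact force between the fingers and tweezers above 0.5 N and contact force between tweezers and tweezers_rest below 0.1 N), for 0.2 s.
3. the tips are held over the lines at the marked gap for 1.5 s (distance between tip_left and tip_right between 0.0115 and 0.0165 m and y of tip_mid in the frame of gauge_plate between -0.004 and 0.004 m and x of tip_mid in the frame of gauge_plate between -0.037 and -0.013 m and z of tip_mid in the frame of gauge_plate between 0.01 and 0.04 m and angle between the x axis of tweezers and the x axis of gauge_plate, either way round below 0.2 rad and contact force between tweezers and gauge_plate below 0.1 N and contact force between tweezers and plate_holder below 0.1 N and contact force between tweezers and tweezers_rest below 0.1 N and contact force between the fingers and tweezers above 0.5 N), for 1.5 s.
At the end, for the whole second after the job is handed in: Plate home within 4 mm, released; fingers hold the tweezers still, clear of plate, holder and rest, tip centres 14 mm apart within 2.5 mm, tip midpoint within 4 mm sideways and 12 mm lengthwise of the lines' middle, 2 to 32 mm above, aligned within 0.2 rad; bystanders within 20 mm (all of step 1 and all of step 3 and linear speed of tweezers below 0.02 m/s and distance of each of vial, teal_pot, red_cap_tube from where it was at the start of the episode below 0.02 m); the arm keeps its last pose, push and grip.
It fails at once if vial is pushed away or knocked over (distance of vial from where it was at the start of the episode above 0.02 m or angle between vial's own z axis and vertical above 0.5 rad).
It fails at once if teal pot is pushed away or knocked over (distance of teal_pot from where it was at the start of the episode above 0.02 m or angle between teal_pot's own z axis and vertical above 0.5 rad).
It fails at once if red cap tube is pushed away or knocked over (distance of red_cap_tube from where it was at the start of the episode above 0.02 m or angle between red_cap_tube's own z axis and vertical above 0.5 rad).
It also fails if it takes over 58 s, if anything falls off the work surface, if the arm or the gripper's body presses on something with over 40 N, if the wrist force passes 120 N, or if a joint passes its speed limit or range.

ROBOT

A 6-joint arm with a two-finger parallel gripper is mounted at the origin on a cart in front of the work surface, level with it; the furniture and walls round the work are solid. World frame = base frame: x ahead of the robot, y to its left, z up, the work surface at z = 0. Lengths are in mm, angles in degrees, forces in N, time in s.
With the tool pointing down it reaches from about 275 to 725 mm from the base axis. Payload 5.6 kg.
Tool frame: the origin (TCP) lies on the centre line of the jaws, within the pads' length; the fingertips stand 25 mm ahead of it and the grasp point (between the pads) lies 6 mm ahead of it; z points along the fingers, y is the line along which they close (so a half turn about z gives the same grasp; the last joint's range is limited). The gripper opens to 85 mm and grips with 20 to 120 N. Pads are 22 mm wide; open, the fingers measure 114 mm over their backs; the gripper's body (76 mm by 85 mm) begins 54 mm behind the grasp point. The pads swing forward as they close: fully open they stand 13 mm farther back than shut.
Start: joints at [83.285, 14.616, 6.199, 0, -81.583, -16.306], TCP at [215.065, 506.202, 256.283] pointing down, gripper open.
Joint ranges: [-168.99, 168.99], [-69.2, 112.95], [-62.41, 85.93], [-164.36, 98.24], [-168.68, -3.75], [-174.98, 174.98]. Speed limits (degrees/s): [147.25, 147.25, 180, 180, 180, 180].

INTERFACE

Orientations are given as [roll, pitch, yaw] about the fixed x, y, z axes, in that order (R = Rz(yaw) Ry(pitch) Rx(roll)).
In Python, from cell import r gives the robot as it stands.
- The arm moves only by the tool step_arm, never from a script. Its arguments are lists of equal length, an entry for each row: "translation": the shift along the tool's x, y, z normalised to -1 to 1, where 1 is 200 mm, a list of three; "delta_rot": the turn, a rotation vector about the tool's x, y, z normalised to -1 to 1, where 1 is pi rad, a list of three. A call has 1 to 10 rows; each row is the pose to reach, as a shift and turn from the pose commanded when the call began, along the tool's axes at that moment, turning the shorter way round; what a row does not reach only later rows make up. A row lasts 1/12 s, in which the tool goes at most 41.7 mm and 7.16 degrees, less where a joint would pass 70% of its speed; a pose out of reach is approached as far as the arm can. A call with a number of a shift or a turn outside -1 to 1 is refused whole. A call with a gripper value outside its range is refused whole. "hand" is the opening, from 0 (shut) to 1 (fully open), set as the call begins (left out, the last holds). The fingers move at their own pace and stop on an object; the grip force is fixed at half the most. Time passes only in rows, so rows that repeat a pose let the fingers close. It gives the time, the measured TCP pose, the force, the opening and the grip force at its end, in the units of the state.
- r.read_state(): the state, without advancing time (a new reading comes with each control period).
- r.read_camera(name): name is "scene" or "side" or "wrist"; returns (picture, depth): 400x640x3 uint8, blue, green, red; 400x640 float32, mm along the optical axis (not along the pixel's ray), 0 where there is no reading.
- r.camera_params(name): a dict with "vfov" (degrees; the focal length in pixels is half the picture's height over the tangent of half this angle, whatever the lens; pixels are square), "cx", "cy" (the principal point, pixels), "T" (4x4, takes a point from camera to world coordinates). Camera axes: x right, y up, looking along -z (the intrinsics and any distortion apply to the point x, -y, -z); pixel columns grow to the right and rows downward; lengths in mm; the calibration is good to about 2 mm. The wrist camera is an equidistant fisheye: a pixel r from the principal point sees the ray r / f radians off the axis. A picture is of the moment at which its call begins: read the wrist's pose just before it. camera_params takes no time and is no camera call; for the wrist camera it gives the pose at the moment of the call.
- r.job_done(): hands the job in; it is judged then, once.
Trained networks look in the newest picture that a camera, given by its name, has taken for a name from the list of things; names that differ only in an ending like _2 or _b are one class to them, and where a whole thing is asked for, a point or a joint stands for the part that bears it (a point fixed in the world has none). Each returns a list of dicts, best first, with "score" (0 to 1); they miss things now and then, are a little off and sometimes report something else, mostly with a low value. They report only what shows in the picture. A call takes as long as a camera call. They do not tell look-alikes from the thing itself.
- r.boxes_of(camera, label): "extent" ([left, top, width, height] in pixels, round what is visible of it).
- r.trace(camera, label): "mask" (400x640 bool, what is visible of it) and "extent" ([left, top, width, height] in pixels, round what is visible of it).
The state is a dict: "time": time; "joints": joint angles; "qvel": joint speeds; "joint_torque": joint torques, N m; "position": TCP position; "ee_rot": TCP orientation; "ft_force": force on the tool from outside, world axes, zero at the start; "moment": the same for the moment, N m; "grip_width": finger opening in mm; "gripper_force": force on a finger pad.
Only numpy, scipy, OpenCV 4.12 (cv2) and the standard library are available. Lean on these libraries where they do the work, as an engineer would, in place of code of your own. Each camera call takes 0.05 s, during which the arm holds its last target. There are 200 camera calls.

## Working session

There is one attempt and no reset: what is moved stays moved. The work goes in short steps, Python scripts to look and compute and a tool call to move; the robot and the scene stay as the last step left them, time stands still between calls to the robot, and variables do not carry over. Pictures are saved under pics/ and viewed, at most 13 in all, crops included, and the job is handed in when it is done.

Besides the shell and the picture viewer there is one more tool, called after ">>>" as name(argument=value, ...) on one line, values as JSON. step_arm: Moves the arm, as the interface text tells. Its arguments: {"type":"object","properties":{"translation":{"type":"array","items":{"type":"array","items":{"type":"number","minimum":-1,"maximum":1}}},"delta_rot":{"type":"array","items":{"type":"array","items":{"type":"number","minimum":-1,"maximum":1}}},"hand":{"type":"number"}},"required":["translation","delta_rot"]}

```bash
mkdir -p pics; ls; cat > h.py <<'E'
import numpy as np, cv2
from cell import r
from scipy.spatial.transform import Rotation as R
def cam(n):
    p=r.camera_params(n); im,d=r.read_camera(n); return p,im,d
def world(n,p,u,v,d):
    u,v,d=[np.asarray(a,float) for a in (u,v,d)]
    f=200/np.tan(np.radians(p['vfov'])/2); x=(u-p['cx'])/f; y=(v-p['cy'])/f
    if n=='wrist':
        t=np.hypot(x,y); k=np.where(t>1e-9,np.tan(t)/np.maximum(t,1e-9),1); x=x*k;y=y*k
    P=np.stack([x*d,-y*d,-d,np.ones_like(d)],-1)
    return (P@np.array(p['T']).T)[...,:3]
E
python3 - <<'E'
from h import *
s=r.read_state();print({k:np.round(v,2) for k,v in s.items()})
for n in ('scene','side','wrist'):
    p,im,d=cam(n);cv2.imwrite(f'pics/{n}0.png',im);np.savez(f'/tmp/{n}0.npz',im=im,d=d,**{k:np.array(v) for k,v in p.items()})
    print(n,{k:np.round(v,2).tolist() if k!='T' else np.round(v,2).tolist() for k,v in p.items()})
a=cv2.imread('pics/scene0.png');b=cv2.imread('pics/side0.png')
E
```

```text
pics
{'time': np.float64(0.0), 'joints': array([ 8.329e+01,  1.465e+01,  6.130e+00, -3.000e-02, -8.158e+01,
       -1.631e+01]), 'qvel': array([ 0.05,  0.01,  0.  ,  0.03,  0.03, -0.02]), 'joint_torque': array([-0.000e+00, -3.866e+01,  2.379e+01,  5.370e+00, -1.000e-02,
        0.000e+00]), 'position': array([214.85, 505.81, 255.39]), 'ee_rot': array([179.89,  -0.  , -23.03]), 'ft_force': array([-0.34, -0.51,  0.16]), 'moment': array([-0.05, -0.02,  0.04]), 'gripper_force': np.float64(0.0), 'grip_width': np.float64(85.6)}
scene {'vfov': 49.7, 'cx': 314.97, 'cy': 201.88, 'T': [[-0.83, 0.44, -0.33, 215.3], [-0.55, -0.67, 0.5, 592.93], [-0.0, 0.6, 0.8, 812.08], [0.0, 0.0, 0.0, 1.0]]}
side {'vfov': 50.21, 'cx': 310.49, 'cy': 198.05, 'T': [[1.0, 0.02, -0.05, 497.09], [-0.05, 0.48, -0.88, -811.89], [0.0, 0.88, 0.48, 551.24], [0.0, 0.0, 0.0, 1.0]]}
wrist {'vfov': 65.71, 'cx': 321.57, 'cy': 192.71, 'T': [[-0.39, 0.89, 0.25, 276.28], [-0.92, -0.38, -0.1, 479.03], [0.0, -0.27, 0.96, 374.54], [0.0, 0.0, 0.0, 1.0]]}
```

View pics/scene0.png

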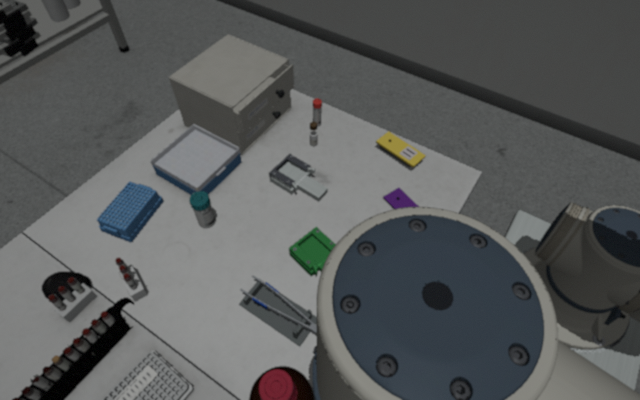

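View pics/side0.png

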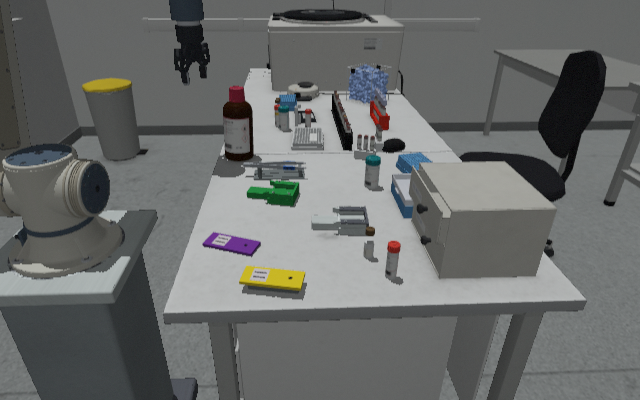

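The scene picture shows the yellow plate at (400,149), the aluminium holder at (298,177) and the tweezers at (280,305). It also shows the vial at (313,133), the red cap at (317,110) and the teal pot at (203,208). In the side picture the same things are at (272,278), (345,222) and (275,170). The green and purple items are look-alikes.

```bash
cat > m.py <<'E'
from h import *
for n in ('scene','side'):
    p,im,d=cam(n)
    vv,uu=np.mgrid[:400,:640]
    W=world(n,p,uu,vv,d)
    for lab in ('gauge_plate','plate_holder','tweezers','tweezers_rest','plate_stand','vial','teal_pot','red_cap_tube'):
        for o in r.trace(n,lab)[:4]:
            if o['score']<.3: continue
            m=o['mask']&(d>0); q=W[m]; c=im[m].mean(0)
            if len(q)<10: continue
            zt=np.percentile(q[:,2],95)
            t=q[(q[:,2]>zt-6)]
            rc=cv2.minAreaRect(t[:,:2].astype(np.float32))
            print(n,lab,round(o['score'],2),o['extent'],m.sum(),'bgr',c.astype(int),'med',np.median(q,0).round(),'ztop',round(zt,1),'rect',np.round(rc[0],1),np.round(rc[1],1),round(rc[2],1))
            np.savez(f'/tmp/{n}_{lab}_{o["extent"][0]:.0f}.npz',q=q,c=im[m])
E
python3 m.py
```

```text
scene gauge_plate 0.78 [382.7, 189.4, 35.0, 19.8] 390 bgr [96 42 73] med [394. -23.  10.] ztop 12.3 rect [389.6 -20. ] [51.2 63.7] 68.2
scene gauge_plate 0.72 [377.2, 129.7, 48.5, 36.6] 787 bgr [ 73 126 137] med [ 458. -152.   28.] ztop 30.4 rect [ 459.9 -154.9] [ 54.4 120.9] 79.5
scene plate_holder 0.7 [286.0, 224.5, 50.1, 50.9] 1317 bgr [51 87 42] med [479. 213.  22.] ztop 35.8 rect [405.9 346.8] [ 95.4 419.7] 28.9
scene plate_holder 0.56 [267.7, 152.3, 59.9, 47.4] 1483 bgr [98 98 95] med [625.  65.  21.] ztop 35.3 rect [638.7  60.1] [80.9 82.7] 87.5
scene tweezers 0.8 [242.0, 277.0, 73.0, 53.2] 407 bgr [88 80 75] med [473. 355.  39.] ztop 42.5 rect [454.1 348.8] [160.4  43. ] 1.0
scene tweezers_rest 0.86 [238.1, 284.2, 76.8, 60.7] 1969 bgr [73 72 69] med [455. 360.   7.] ztop 30.5 rect [462.8 355.9] [132.8  50.4] 1.5
scene vial 0.43 [307.8, 120.6, 8.2, 25.3] 187 bgr [78 81 83] med [661. -61.  39.] ztop 74.4 rect [661.6 -64.6] [16.6 17.9] 67.6
scene teal_pot 0.97 [191.9, 188.4, 22.5, 41.2] 680 bgr [71 70 52] med [716. 276.  67.] ztop 90.6 rect [726.8 270.6] [41.  40.6] 7.8
scene te
[... 1216 characters left out ...]
.3] [ 43.3 126.5] 71.8
side tweezers_rest 0.44 [259.6, 162.0, 42.8, 2.4] 122 bgr [95 91 87] med [466. 362.  34.] ztop 40.0 rect [466.2 361.2] [119.3  12.5] 6.3
side plate_stand 0.6 [249.3, 285.5, 47.1, 8.2] 107 bgr [58 58 55] med [ 438. -171.    6.] ztop 11.1 rect [ 455.9 -176. ] [10.4 89.9] 79.8
side vial 0.55 [364.8, 225.7, 7.4, 32.0] 205 bgr [82 87 89] med [659. -75.  34.] ztop 71.2 rect [660.3 -70.8] [15.6 14.9] 68.2
side teal_pot 0.94 [368.0, 153.7, 12.3, 35.2] 434 bgr [91 90 71] med [721. 253.  56.] ztop 88.2 rect [725.7 266.3] [40.8 38.4] 70.8
side red_cap_tube 0.86 [385.1, 240.6, 13.4, 37.8] 380 bgr [ 77  79 106] med [ 691. -145.   48.] ztop 79.8 rect [ 694.3 -138.4] [20.1 19.3] 64.3
```

```bash
cat > g.py <<'E'
# usage: g.py "x,y,z,yaw" ... : plans from the stored commanded pose, prints rows, stores the result
from h import *
import sys,json,os,math
F='/tmp/cmd.json'
c=json.load(open(F)) if os.path.exists(F) else dict(p=[215.065,506.202,256.283],R=R.from_euler('xyz',[180,0,-23.03],degrees=True).as_matrix().tolist())
s=r.read_state(); print('t',round(s['time'],2),'meas-cmd',np.round(np.array(s['position'])-c['p'],2),'rot',np.round(s['ee_rot'],2),'cmdyaw',round(R.from_matrix(c['R']).as_euler('xyz',degrees=True)[2],2))
p=np.array(c['p']);Q=R.from_matrix(c['R'])
for a in sys.argv[1:]:
    x,y,z,yaw=map(float,a.split(','))
    G=R.from_euler('xyz',[180,0,yaw],degrees=True)
    while 1:
        t=Q.inv().apply(np.array([x,y,z])-p)/200; k=max(1,math.ceil(np.abs(t).max()-1e-6)); 
        w=(Q.inv()*G).as_rotvec()/np.pi/k
        t=np.round(t/k,3);w=np.round(w,4); ang=np.linalg.norm(w)*180
        n=max(np.linalg.norm(t)*200/41.7,ang/7.16)
        print('T',t.tolist(),'W',w.tolist(),'rows>=%.1f'%n)
        p=p+Q.apply(t*200);Q=Q*R.from_rotvec(w*np.pi)
        if k==1:break
json.dump(dict(p=p.tolist(),R=Q.as_matrix().tolist()),open(F,'w'))
E
python3 - <<'E'
from h import *
z=np.load('/tmp/scene0.npz'); 
for n in('scene','side'):
    z=np.load(f'/tmp/{n}0.npz');p={k:z[k] for k in('vfov','cx','cy','T')};d=z['d'];vv,uu=np.mgrid[:400,:640];W=world(n,p,uu,vv,d)
    m=(d>0)&(W[...,2]>100)&(W[...,0]>120)&(W[...,0]<760)&(W[...,1]<600)&(W[...,1]>-350)
    q=W[m]; h=np.round(q[:,:2]/60).astype(int)
    for k in np.unique(h,axis=0):
        b=(h==k).all(1); 
        if b.sum()>8: print(n,k*60,b.sum(),q[b,2].max().round())
E
python3 g.py 417,-148.5,190,-11
```

```text
scene [120 480] 1088 637.0
scene [180 480] 10331 659.0
scene [180 540] 8301 659.0
scene [240 480] 9156 658.0
scene [240 540] 14457 659.0
scene [300 480] 661 231.0
scene [300 540] 22 230.0
scene [360 480] 732 230.0
scene [360 540] 316 229.0
scene [780 -60] 36 130.0
side [180 420] 225 349.0
side [180 480] 670 471.0
side [240 480] 1032 471.0
side [240 540] 335 460.0
side [300 480] 424 227.0
side [360 480] 639 228.0
side [360 540] 12 228.0
side [780 -60] 47 129.0
t 1.05 meas-cmd [-0.    0.02  0.03] rot [-180.      0.    -23.02] cmdyaw -23.03
T [0.737, 0.873, 0.11] W [0.0, 0.0, -0.0223] rows>=5.5
T [0.674, 0.922, 0.111] W [-0.0, 0.0, -0.0223] rows>=5.5
T [0.607, 0.966, 0.11] W [-0.0, 0.0, -0.0222] rows>=5.5
```

```bash
rm /tmp/cmd.json; python3 g.py 285,330,256,-23.03 417,-148.5,190,-11
```

```text
t 1.05 meas-cmd [-0.    0.02  0.03] rot [-180.      0.    -23.02] cmdyaw -23.03
T [0.666, 0.674, 0.001] W [0.0, 0.0, 0.0] rows>=4.5
T [0.772, 0.972, 0.165] W [0.0, 0.0, -0.0334] rows>=6.0
T [0.333, 0.524, 0.083] W [-0.0, 0.0, -0.0167] rows>=3.0
T [0.305, 0.54, 0.082] W [-0.0, 0.0, -0.0167] rows>=3.0
```

>>> step_arm(translation=[[0.666, 0.674, 0.001], [0.666, 0.674, 0.001], [0.666, 0.674, 0.001], [0.666, 0.674, 0.001], [0.666, 0.674, 0.001], [0.666, 0.674, 0.001]], delta_rot=[[0, 0, 0], [0, 0, 0], [0, 0, 0], [0, 0, 0], [0, 0, 0], [0, 0, 0]])

```text
time: 1.55
position: [285.9, 326.5, 257.0]
ee_rot: [-179.9, -0.0, -23.2]
ft_force: [-0.3, 0.2, -0.4]
grip_width: 85.4
gripper_force: 0.0
```

>>> step_arm(translation=[[0.772, 0.972, 0.165], [0.772, 0.972, 0.165], [0.772, 0.972, 0.165], [0.772, 0.972, 0.165], [0.772, 0.972, 0.165], [0.772, 0.972, 0.165], [0.772, 0.972, 0.165], [0.772, 0.972, 0.165]], delta_rot=[[0, 0, -0.0334], [0, 0, -0.0334], [0, 0, -0.0334], [0, 0, -0.0334], [0, 0, -0.0334], [0, 0, -0.0334], [0, 0, -0.0334], [0, 0, -0.0334]])

```text
time: 2.22
position: [351.3, 88.9, 223.0]
ee_rot: [180.0, 0.0, -17.3]
ft_force: [0.8, 0.3, -0.8]
grip_width: 85.4
gripper_force: 0.0
```

>>> step_arm(translation=[[0.333, 0.524, 0.083], [0.333, 0.524, 0.083], [0.333, 0.524, 0.083], [0.333, 0.524, 0.083], [0.333, 0.524, 0.083]], delta_rot=[[0, 0, -0.0167], [0, 0, -0.0167], [0, 0, -0.0167], [0, 0, -0.0167], [0, 0, -0.0167]])

```text
time: 2.63
position: [384.4, -29.8, 206.2]
ee_rot: [180.0, 0.0, -14.2]
ft_force: [-0.4, 1.5, -0.8]
grip_width: 85.5
gripper_force: 0.0
```

>>> step_arm(translation=[[0.305, 0.54, 0.082], [0.305, 0.54, 0.082], [0.305, 0.54, 0.082], [0.305, 0.54, 0.082], [0.305, 0.54, 0.082], [0.305, 0.54, 0.082]], delta_rot=[[0, 0, -0.0167], [0, 0, -0.0167], [0, 0, -0.0167], [0, 0, -0.0167], [0, 0, -0.0167], [0, 0, -0.0167]])

```text
time: 3.13
position: [417.7, -146.9, 190.2]
ee_rot: [-180.0, -0.0, -10.9]
ft_force: [-0.5, 0.9, 0.1]
grip_width: 85.3
gripper_force: 0.0
```

```bash
cat > y.py <<'E'
# yellow plate by colour in the given cameras: top-face rectangle
from h import *
import sys
def yellow(n,zlo,zhi):
    p,im,d=cam(n); hsv=cv2.cvtColor(im,cv2.COLOR_BGR2HSV)
    m=((hsv[...,0]>18)&(hsv[...,0]<38)&(hsv[...,1]>90)).astype(np.uint8)
    m=cv2.morphologyEx(m,cv2.MORPH_CLOSE,np.ones((9,9)))
    vv,uu=np.mgrid[:400,:640]; W=world(n,p,uu,vv,d)
    k=(m>0)&(d>0)&(W[...,2]>zlo)&(W[...,2]<zhi)
    q=W[k]; rc=cv2.minAreaRect(q[:,:2].astype(np.float32))
    print(n,k.sum(),'z',np.percentile(q[:,2],[5,50,95]).round(1),'rect',np.round(rc[0],1),np.round(rc[1],1),round(rc[2],2))
    return p,im,d,W
if __name__=='__main__':
    print(np.round(r.read_state()['position'],1))
    p,im,d,W=yellow('wrist',20,36); cv2.imwrite('pics/wrist1.png',im)
    yellow('side',22,36); yellow('scene',22,36)
E
python3 y.py
```

```text
[ 417.7 -146.9  190.2]
wrist 5643 z [26.1 27.4 28.6] rect [413.2 137.5] [126.8 682.2] 8.58
side 943 z [23.5 25.9 27.5] rect [441.4 339.8] [1033.6  314.9] 80.62
scene 877 z [23.6 27.7 32.2] rect [630.6 237.2] [914.6 197.1] 71.43
```

View pics/wrist1.png

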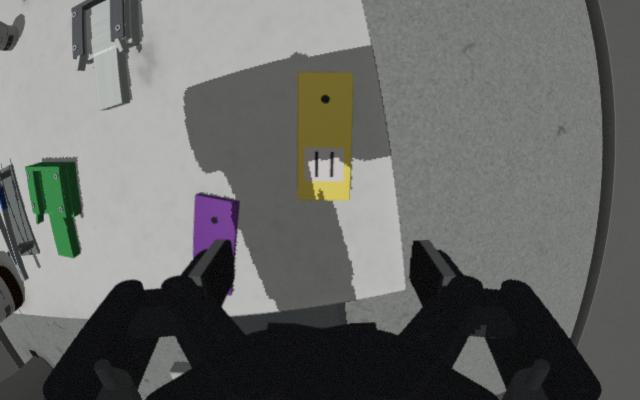

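The wrist view shows the yellow plate at columns 298–353 and rows 72–200, with its dot at (325,99) and its lines at about (325,163). The holder is at the upper left (105,50). I'll restrict the fit to the plate's blob.

```bash
python3 - <<'E'
s=open('y.py').read()
s=s.replace("q=W[k]; rc","_,L,S,_=cv2.connectedComponentsWithStats(k.astype(np.uint8)); k=L==1+S[1:,4].argmax(); q=W[k]; rc")
open('y.py','w').write(s)
E
python3 y.py
```

```text
[ 417.5 -146.7  190.6]
wrist 5476 z [26.3 27.4 28.6] rect [ 456.8 -157.3] [ 49.3 119.9] 78.29
side 943 z [23.6 25.9 27.5] rect [ 457.2 -158.4] [ 53.3 120.5] 78.94
scene 653 z [24.2 27.7 30.1] rect [ 458.7 -154.7] [ 53.7 118.6] 78.36
```

```bash
python3 g.py 416.1,-148.8,60,-11.6 416.1,-148.8,31,-11.6
```

```text
t 3.43 meas-cmd [0.31 1.14 0.38] rot [-1.7999e+02 -5.0000e-02 -1.0870e+01] cmdyaw -11.01
T [-0.004, 0.002, 0.65] W [-0.0, 0.0, 0.0033] rows>=3.1
T [-0.0, 0.0, 0.145] W [-0.0, 0.0, -0.0] rows>=0.7
```

>>> step_arm(translation=[[-0.004, 0.008, 0.3], [-0.004, 0.008, 0.65], [-0.004, 0.008, 0.65], [-0.004, 0.008, 0.65], [-0.004, 0.008, 0.65], [-0.004, 0.008, 0.65], [-0.004, 0.008, 0.65]], delta_rot=[[0, 0, 0.0033], [0, 0, 0.0033], [0, 0, 0.0033], [0, 0, 0.0033], [0, 0, 0.0033], [0, 0, 0.0033], [0, 0, 0.0033]])

```text
time: 4.02
position: [418.2, -150.0, 62.7]
ee_rot: [-180.0, -0.3, -11.5]
ft_force: [0.2, -0.6, 0.1]
grip_width: 85.2
gripper_force: 0.0
```

```bash
sed -i "s/^p=np.array(c\['p'\]).*/a=[r.read_state() for _ in range(5)]\nif 'sync' in sys.argv: c['p']=np.mean([b['position'] for b in a],0);c['R']=R.from_euler('xyz',[180,0,np.mean([b['ee_rot'][2] for b in a])],degrees=True).as_matrix();sys.argv.remove('sync');print('synced',c['p'].round(2))\n&/" g.py; python3 g.py; python3 g.py
```

```text
t 4.02 meas-cmd [ 2.09 -1.26 31.6 ] rot [-179.99   -0.28  -11.54] cmdyaw -11.6
t 4.02 meas-cmd [ 2.09 -1.26 31.6 ] rot [-179.99   -0.28  -11.54] cmdyaw -11.6
```

>>> step_arm(translation=[[0, 0, 0], [0, 0, 0], [0, 0, 0]], delta_rot=[[0, 0, 0], [0, 0, 0], [0, 0, 0]])

```text
time: 4.27
position: [416.8, -150.0, 61.2]
ee_rot: [-180.0, -0.1, -11.6]
ft_force: [0.0, 0.2, 0.1]
grip_width: 85.2
gripper_force: 0.0
```

```bash
python3 - <<'E'
from h import *
for i in range(3):
    r.read_camera('wrist'); s=r.read_state(); print(s['time'],np.round(s['position'],2),np.round(s['ee_rot'],2))
E
```

```text
4.3167 [ 416.52 -149.94   60.93] [-1.7998e+02 -1.0000e-01 -1.1590e+01]
4.3667 [ 416.37 -149.94   60.7 ] [-1.7999e+02 -7.0000e-02 -1.1590e+01]
4.4167 [ 416.17 -149.96   60.48] [-1.7999e+02 -4.0000e-02 -1.1590e+01]
```

```bash
python3 - <<'E'
import json
c=json.load(open('/tmp/cmd.json'));c['p'][0]-=.23;c['p'][1]-=1.18;c['p'][2]+=29.0;json.dump(c,open('/tmp/cmd.json','w'))
E
python3 g.py 416.1,-148.8,31,-11.6 416.1,-148.8,60,-11.6
```

```text
t 4.42 meas-cmd [ 0.26 -0.01  0.4 ] rot [-1.7999e+02 -4.0000e-02 -1.1590e+01] cmdyaw -11.6
T [-0.0, -0.006, 0.145] W [-0.0, 0.0, -0.0] rows>=0.7
T [-0.0, 0.0, -0.145] W [-0.0, 0.0, -0.0] rows>=0.7
```

>>> step_arm(translation=[[0, -0.006, 0.145], [0, -0.006, 0.145], [0, -0.006, 0.145], [0, -0.006, 0.145], [0, -0.006, 0.145], [0, -0.006, 0.145], [0, -0.006, 0.145]], delta_rot=[[0, 0, 0], [0, 0, 0], [0, 0, 0], [0, 0, 0], [0, 0, 0], [0, 0, 0], [0, 0, 0]])

```text
time: 5.0
position: [416.7, -148.8, 31.8]
ee_rot: [-180.0, -0.1, -11.6]
ft_force: [-0.3, 0.1, -0.1]
grip_width: 85.1
gripper_force: 0.0
```

>>> step_arm(translation=[[0, 0, 0], [0, 0, 0], [0, 0, 0], [0, 0, 0], [0, 0, 0], [0, 0, 0], [0, 0, 0], [0, 0, 0]], delta_rot=[[0, 0, 0], [0, 0, 0], [0, 0, 0], [0, 0, 0], [0, 0, 0], [0, 0, 0], [0, 0, 0], [0, 0, 0]], hand=0.4)

```text
time: 5.67
position: [416.5, -148.8, 31.6]
ee_rot: [180.0, -0.0, -11.6]
ft_force: [-1.1, 0.4, 5.5]
grip_width: 48.6
gripper_force: 62.0
```

```bash
rm -f /tmp/x; python3 - <<'E'
import json
c=json.load(open('/tmp/cmd.json'));c['p'][2]-=29;json.dump(c,open('/tmp/cmd.json','w'))
E
python3 g.py 416.1,-148.8,110,-11.6 475,66,150,-2.5
```

```text
t 5.67 meas-cmd [ 0.33 -0.05  0.52] rot [ 1.7999e+02 -3.0000e-02 -1.1580e+01] cmdyaw -11.6
T [-0.0, 0.0, -0.395] W [-0.0, 0.0, -0.0] rows>=1.9
T [0.036, -0.556, -0.1] W [-0.0, 0.0, -0.0253] rows>=2.7
T [0.08, -0.55, -0.1] W [-0.0, 0.0, -0.0253] rows>=2.7
```

>>> step_arm(translation=[[0, 0, -0.1], [0, 0, -0.25], [0, 0, -0.395], [0, 0, -0.395]], delta_rot=[[0, 0, 0], [0, 0, 0], [0, 0, 0], [0, 0, 0]])

```text
time: 6.0
position: [419.6, -149.4, 115.3]
ee_rot: [-180.0, -0.5, -11.5]
ft_force: [1.1, -0.3, 0.3]
grip_width: 48.4
gripper_force: 62.3
```

>>> step_arm(translation=[[0.01, -0.15, -0.03], [0.02, -0.3, -0.06], [0.03, -0.45, -0.08], [0.036, -0.556, -0.1], [0.036, -0.556, -0.1]], delta_rot=[[0, 0, -0.007], [0, 0, -0.014], [0, 0, -0.02], [0, 0, -0.0253], [0, 0, -0.0253]])

```text
time: 6.42
position: [447.1, -38.5, 130.7]
ee_rot: [-179.9, -0.1, -6.8]
ft_force: [0.0, -0.8, -0.5]
grip_width: 48.6
gripper_force: 62.4
```

>>> step_arm(translation=[[0.02, -0.15, -0.03], [0.04, -0.3, -0.06], [0.06, -0.45, -0.08], [0.08, -0.55, -0.1], [0.08, -0.55, -0.1], [0.08, -0.55, -0.1], [0.08, -0.55, -0.1]], delta_rot=[[0, 0, -0.007], [0, 0, -0.014], [0, 0, -0.02], [0, 0, -0.0253], [0, 0, -0.0253], [0, 0, -0.0253], [0, 0, -0.0253]])

```text
time: 7.0
position: [474.5, 65.5, 149.5]
ee_rot: [180.0, 0.1, -2.5]
ft_force: [0.6, 0.0, -0.4]
grip_width: 48.1
gripper_force: 62.4
```

```bash
python3 g.py; cat > w2.py <<'E'
from h import *
p,im,d=cam('wrist');cv2.imwrite('pics/wrist2.png',im);np.savez('/tmp/w2.npz',im=im,d=d,**{k:np.array(v) for k,v in p.items()})
vv,uu=np.mgrid[:400,:640];W=world('wrist',p,uu,vv,d)
for o in r.trace('wrist','plate_holder')[:3]:
    m=o['mask']&(d>0); q=W[m]; t=q[(q[:,2]>29)&(q[:,2]<38)]; rc=cv2.minAreaRect(t[:,:2].astype(np.float32))
    print(o['score'],o['extent'],im[m].mean(0).astype(int),np.percentile(q[:,2],[5,50,95]).round(1),np.round(rc,1) if 0 else rc)
E
python3 w2.py
```

```text
t 7.0 meas-cmd [-0.49 -0.4  -0.6 ] rot [ 1.7997e+02  7.0000e-02 -2.5000e+00] cmdyaw -2.49
0.66 [127.5, 152.2, 88.9, 127.6] [ 57 100  46] [11.7 20.3 34.8] ((470.5487976074219, 207.23822021484375), (80.25108337402344, 80.96519470214844), 76.30742645263672)
0.65 [270.6, 0.0, 101.6, 25.9] [140 141 137] [18.4 20.4 35.4] ((616.9296264648438, 59.723785400390625), (77.11646270751953, 22.214000701904297), 87.57069396972656)
```

View pics/wrist2.png

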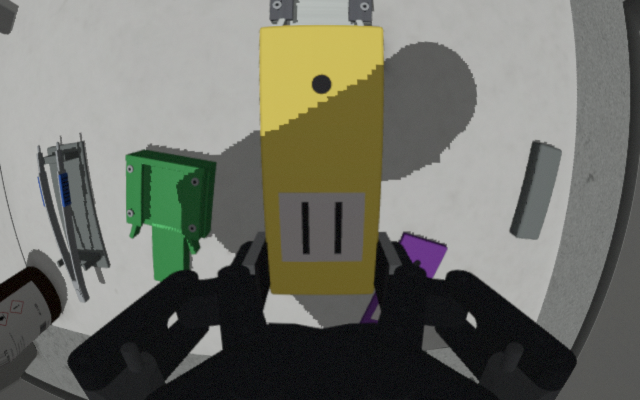

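The plate sits straight in the jaws (columns 259–384), with the holder's lips just visible ahead at columns 270–371. I'll measure the plate in hand and fit the holder in the fixed cameras.

```bash
cat > hf.py <<'E'
# holder top face fit (lips outline) in a camera near the expected spot; also yellow plate in hand
from h import *
from y import yellow
from scipy.optimize import minimize
def holder(n,p,im,d):
    vv,uu=np.mgrid[:400,:640];W=world(n,p,uu,vv,d)
    sat=(im.max(-1).astype(int)-im.min(-1))
    near=(d>0)&(np.hypot(W[...,0]-640,W[...,1]-60)<75)&(sat<40)
    k=(near&(W[...,2]>28.5)&(W[...,2]<38)).astype(np.uint8)
    _,L,S,_=cv2.connectedComponentsWithStats(cv2.dilate(k,np.ones((3,3))))
    q=W[(k>0)&(S[L,4]>40)]
    rc=cv2.minAreaRect(q[:,:2].astype(np.float32)); c=np.array(rc[0])
    a=(rc[2]+45)%90-45; e=np.array([np.cos(np.radians(a)),np.sin(np.radians(a))])
    print(n,'holder',len(q),'z',np.median(q[:,2]).round(1),np.round(c,1),np.round(rc[1],1),'yaw',round(a,2),'origin',np.round(c-26*e,1))
    b=W[near&(W[...,2]>14)&(W[...,2]<24)]
if __name__=='__main__':
    for n in('scene','side'):
        z=np.load(f'/tmp/{n}0.npz');holder(n,z,z['im'],z['d'])
    s=r.read_state();print(np.round(s['position'],2),np.round(s['ee_rot'],2))
    import sys
    zz=float(sys.argv[1])
    for n in sys.argv[2:]:
        p,im,d,W=yellow(n,zz-6,zz+8); holder(n,p,im,d)
        if n!='wrist': cv2.imwrite(f'/tmp/{n}_now.png',im)
E
python3 hf.py 145 wrist scene side; python3 g.py 480,65.5,70,-2.5
```

```text
scene holder 443 z 33.8 [639.2  59.9] [80.7 82.8] yaw -4.03 origin [613.3  61.7]
side holder 333 z 32.2 [636.5  56.6] [81.2 79.2] yaw -3.6 origin [610.5  58.2]
[474.48  65.08 149.67] [ 1.7998e+02  6.0000e-02 -2.5500e+00]
wrist 25718 z [144.2 145.3 146.3] rect [516.1  63.4] [ 51.1 119.7] 87.57
wrist holder 1111 z 34.0 [617.2  60. ] [78.6 22.2] yaw -2.74 origin [591.2  61.2]
scene 450 z [142.7 145.4 147.4] rect [545.   64.4] [49.9 65.5] 88.11
scene holder 444 z 33.8 [640.7  60.3] [79.7 82.2] yaw -2.61 origin [614.7  61.5]
side 455 z [140.9 144.1 145.3] rect [529.9  60.3] [52.7 92.2] 88.89
side holder 325 z 32.2 [636.5  56.9] [80.9 79.2] yaw -3.65 origin [610.5  58.6]
t 7.25 meas-cmd [-0.16 -0.65 -0.1 ] rot [ 1.7999e+02  1.0000e-02 -2.5400e+00] cmdyaw -2.49
T [0.025, 0.001, 0.4] W [-0.0, 0.0, 0.0] rows>=1.9
```

```bash
python3 - <<'E'
import json,os
# undo last unexecuted plan
c=json.load(open('/tmp/cmd.json'));c['p']=[475,66,150.];json.dump(c,open('/tmp/cmd.json','w'))
E
python3 g.py 491,66.3,70,-2.9 491,66.3,33,-2.9
```

```text
t 7.25 meas-cmd [-0.22 -0.74 -0.01] rot [ 1.7999e+02  1.0000e-02 -2.5400e+00] cmdyaw -2.49
T [0.08, -0.005, 0.4] W [-0.0, 0.0, 0.0023] rows>=2.0
T [-0.0, 0.0, 0.185] W [-0.0, 0.0, -0.0] rows>=0.9
```

>>> step_arm(translation=[[0.04, -0.004, 0.15], [0.08, -0.008, 0.3], [0.08, -0.008, 0.4], [0.08, -0.008, 0.4], [0.08, -0.008, 0.4], [0.08, -0.008, 0.4]], delta_rot=[[0, 0, 0.0023], [0, 0, 0.0023], [0, 0, 0.0023], [0, 0, 0.0023], [0, 0, 0.0023], [0, 0, 0.0023]])

```text
time: 7.75
position: [491.9, 66.8, 71.5]
ee_rot: [-180.0, -0.1, -2.9]
ft_force: [0.2, 0.2, -0.6]
grip_width: 48.2
gripper_force: 62.4
```

>>> step_arm(translation=[[0, 0, 0.09], [0, 0, 0.185], [0, 0, 0.185], [0, 0, 0.185], [0, 0, 0.185], [0, 0, 0.185], [0, 0, 0.185], [0, 0, 0.185]], delta_rot=[[0, 0, 0], [0, 0, 0], [0, 0, 0], [0, 0, 0], [0, 0, 0], [0, 0, 0], [0, 0, 0], [0, 0, 0]])

```text
time: 8.42
position: [491.5, 67.1, 33.9]
ee_rot: [-180.0, -0.1, -2.9]
ft_force: [0.1, -0.7, -0.9]
grip_width: 48.7
gripper_force: 62.4
```

```bash
python3 hf.py 28 wrist scene side; python3 - <<'E'
import cv2
a=cv2.imread('/tmp/side_now.png')[190:270,220:420]
a=cv2.resize(a,None,fx=4,fy=4,interpolation=cv2.INTER_CUBIC);cv2.imwrite('pics/side3.png',a)
E
```

```text
scene holder 443 z 33.8 [639.2  59.9] [80.7 82.8] yaw -4.03 origin [613.3  61.7]
side holder 333 z 32.2 [636.5  56.6] [81.2 79.2] yaw -3.6 origin [610.5  58.2]
[491.54  67.06  33.93] [-1.7996e+02 -8.0000e-02 -2.8900e+00]
wrist 25654 z [28.6 29.6 30.7] rect [533.3  65.1] [ 51.6 119.6] 86.79
wrist holder 950 z 32.5 [585.   61.6] [73.2 39.9] yaw -2.7 origin [559.   62.9]
scene 219 z [22.8 29.4 34.7] rect [684.8 633.3] [  7.8 101.4] 0.32
scene holder 398 z 33.8 [639.4  59.3] [80.9 80.8] yaw -2.36 origin [613.4  60.4]
side 485 z [24.  27.6 29.4] rect [547.3  63. ] [53.8 91.7] 87.01
side holder 334 z 32.1 [636.5  56.5] [79.  79.2] yaw -3.49 origin [610.5  58.1]
```

View pics/side3.png

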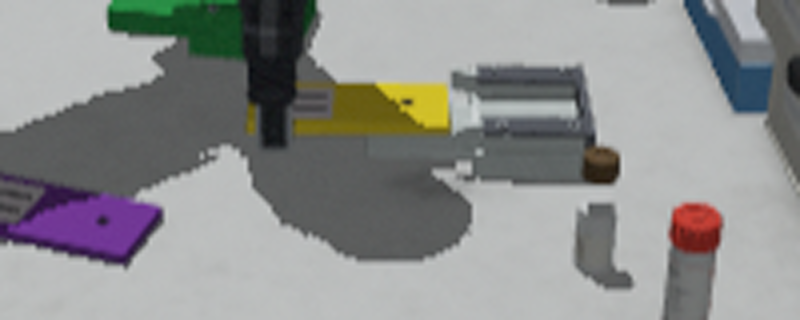

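Side crop: the plate is level, its plain end just short of the holder's lead-ins and close to in line. I'll check lateral alignment in the wrist view.

```bash
python3 - <<'E'
from h import *
n='wrist';p,im,d=cam(n);vv,uu=np.mgrid[:400,:640];W=world(n,p,uu,vv,d)
np.savez('/tmp/w3.npz',W=W,im=im)
c=im[0:80,220:420];cv2.imwrite('pics/w3.png',cv2.resize(c,None,fx=4,fy=4,interpolation=cv2.INTER_CUBIC))
s=r.read_state()
Y=s['ee_rot'][2];e=np.array([np.cos(np.radians(Y)),np.sin(np.radians(Y))]);nn=np.array([-e[1],e[0]])
L=W[...,:2]-s['position'][:2];a=L@e;b=L@nn
for row in range(0,60,6):
    print(row, [(u,round(a[row,u]),round(b[row,u],1),round(W[row,u,2])) for u in (230,250,256,262,268,274,280,300,320,340,362,368,374,380,386,392,410)])
E
```

```text
0 [(230, 125, np.float64(45.9), 1), (250, 113, np.float64(28.7), 29), (256, 116, np.float64(27.7), 22), (262, 117, np.float64(25.6), 19), (268, 116, np.float64(22.7), 20), (274, 116, np.float64(20.2), 20), (280, 116, np.float64(17.6), 20), (300, 115, np.float64(8.9), 20), (320, 116, np.float64(0.4), 19), (340, 115, np.float64(-8.1), 20), (362, 116, np.float64(-17.7), 19), (368, 116, np.float64(-20.2), 20), (374, 116, np.float64(-22.9), 20), (380, 116, np.float64(-25.5), 20), (386, 116, np.float64(-28.1), 20), (392, 114, np.float64(-29.0), 28), (410, 118, np.float64(-39.5), 19)]
6 [(230, 122, np.float64(45.7), 1), (250, 111, np.float64(29.1), 27), (256, 116, np.float64(29.4), 14), (262, 116, np.float64(26.9), 12), (268, 116, np.float64(24.1), 12), (274, 116, np.float64(21.5), 11), (280, 116, np.float64(18.6), 12), (300, 113, np.float64(8.9), 20), (320, 112, np.float64(0.4), 20), (340, 113, np.float64(-8.1), 20), (362, 113, np.float64(-17.6), 20), (368, 115, np.float64(-21.2), 13), (374, 115, np.float64(-23.8), 14), (380, 115, np.float64(-26.5), 14), (386, 115, np.float64(-28.9), 16), 
[... 3938 characters left out ...]
), (380, 92, np.float64(-23.3), 29), (386, 67, np.float64(-0.4), 152), (392, 98, np.float64(-34.4), 2), (410, 99, np.float64(-43.7), 2)]
54 [(230, 96, np.float64(45.2), 1), (250, 95, np.float64(34.6), 2), (256, 95, np.float64(31.7), 1), (262, 89, np.float64(23.4), 29), (268, 89, np.float64(21.0), 29), (274, 89, np.float64(18.7), 28), (280, 89, np.float64(16.0), 30), (300, 89, np.float64(8.2), 29), (320, 89, np.float64(0.4), 28), (340, 89, np.float64(-7.5), 28), (362, 89, np.float64(-16.3), 28), (368, 89, np.float64(-18.6), 29), (374, 89, np.float64(-21.1), 28), (380, 89, np.float64(-23.4), 29), (386, 95, np.float64(-31.6), 1), (392, 95, np.float64(-34.4), 2), (410, 96, np.float64(-43.9), 1)]
```

View pics/w3.png

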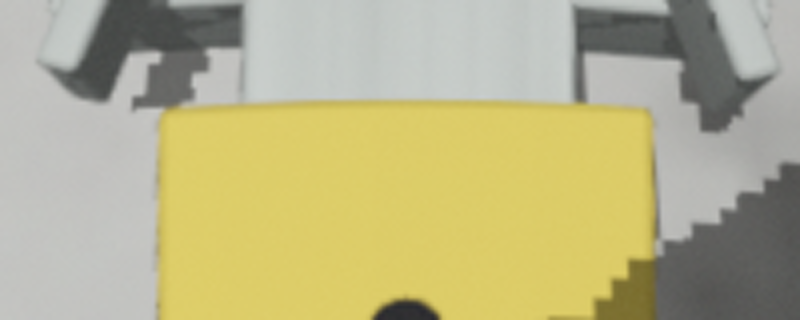

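The wrist crop shows the tongue centred at column 322.6 and the plate at 321.4, so the plate is about 0.5 mm too far left. It also rides about 1.5 mm above the bed. I'll correct both and advance.

>>> step_arm(translation=[[0, 0.003, 0.004], [0.02, 0.003, 0.004], [0.04, 0.003, 0.004], [0.06, 0.003, 0.004], [0.08, 0.003, 0.004], [0.1, 0.003, 0.004], [0.12, 0.003, 0.004], [0.14, 0.003, 0.004], [0.16, 0.003, 0.004], [0.18, 0.003, 0.004]], delta_rot=[[0, 0, 0], [0, 0, 0], [0, 0, 0], [0, 0, 0], [0, 0, 0], [0, 0, 0], [0, 0, 0], [0, 0, 0], [0, 0, 0], [0, 0, 0]])

```text
time: 9.45
position: [527.4, 64.4, 32.3]
ee_rot: [180.0, -0.0, -2.9]
ft_force: [-0.8, -0.1, -0.6]
grip_width: 48.7
gripper_force: 62.4
```

>>> step_arm(translation=[[0.02, 0, 0], [0.04, 0, 0], [0.06, 0, 0], [0.08, 0, 0], [0.1, 0, 0], [0.12, 0, 0], [0.12, 0, 0]], delta_rot=[[0, 0, 0], [0, 0, 0], [0, 0, 0], [0, 0, 0], [0, 0, 0], [0, 0, 0], [0, 0, 0]])

```text
time: 10.03
position: [551.8, 63.2, 32.3]
ee_rot: [-180.0, -0.0, -2.9]
ft_force: [0.9, -0.5, -1.2]
grip_width: 47.8
gripper_force: 62.4
```

>>> step_arm(translation=[[0.02, 0, 0], [0.035, 0, 0], [0.05, 0, 0], [0.065, 0, 0], [0.075, 0, 0], [0.08, 0, 0], [0.08, 0, 0]], delta_rot=[[0, 0, 0], [0, 0, 0], [0, 0, 0], [0, 0, 0], [0, 0, 0], [0, 0, 0], [0, 0, 0]])

```text
time: 10.62
position: [567.1, 62.4, 32.2]
ee_rot: [180.0, -0.0, -2.9]
ft_force: [-0.4, 0.9, -0.6]
grip_width: 48.3
gripper_force: 62.4
```

>>> step_arm(translation=[[0.005, 0, 0], [0.01, 0, 0], [0.01, 0, 0], [0.01, 0, 0]], delta_rot=[[0, 0, 0], [0, 0, 0], [0, 0, 0], [0, 0, 0]])

```text
time: 10.95
position: [568.7, 62.3, 32.2]
ee_rot: [180.0, 0.0, -2.9]
ft_force: [-0.7, 1.0, -0.7]
grip_width: 48.3
gripper_force: 62.4
```

>>> step_arm(translation=[[0.005, 0, 0], [0.01, 0, 0], [0.01, 0, 0], [0.01, 0, 0]], delta_rot=[[0, 0, 0], [0, 0, 0], [0, 0, 0], [0, 0, 0]])

```text
time: 11.28
position: [568.8, 62.2, 31.7]
ee_rot: [180.0, 0.2, -2.9]
ft_force: [-6.5, 1.7, 2.1]
grip_width: 48.6
gripper_force: 62.7
```

>>> step_arm(translation=[[0.005, 0, 0], [0.005, 0, 0], [0.005, 0, 0]], delta_rot=[[0, 0, 0], [0, 0, 0], [0, 0, 0]])

```text
time: 11.53
position: [568.9, 62.2, 31.6]
ee_rot: [180.0, 0.3, -2.9]
ft_force: [-10.0, 2.8, 5.5]
grip_width: 48.3
gripper_force: 63.0
```

>>> step_arm(translation=[[-0.01, 0, 0], [-0.01, 0, 0]], delta_rot=[[0, 0, 0], [0, 0, 0]])

```text
time: 11.7
position: [568.8, 62.3, 32.0]
ee_rot: [180.0, 0.1, -2.9]
ft_force: [-4.5, 1.6, -0.4]
grip_width: 48.3
gripper_force: 62.5
```

>>> step_arm(translation=[[0, 0, 0], [0, 0, 0], [0, 0, 0], [0, 0, 0], [0, 0, 0], [0, 0, 0]], delta_rot=[[0, 0, 0], [0, 0, 0], [0, 0, 0], [0, 0, 0], [0, 0, 0], [0, 0, 0]], hand=1)

```text
time: 12.2
position: [570.2, 62.2, 32.4]
ee_rot: [-180.0, -0.0, -2.9]
ft_force: [-0.5, 0.9, 0.3]
grip_width: 84.9
gripper_force: 0.0
```

>>> step_arm(translation=[[0, 0, -0.05], [0, 0, -0.15], [0, 0, -0.3], [0, 0, -0.5], [0, 0, -0.6], [-0.2, 0, -0.6], [-0.4, 0, -0.6], [-0.4, 0, -0.6], [-0.4, 0, -0.6], [-0.4, 0, -0.6]], delta_rot=[[0, 0, 0], [0, 0, 0], [0, 0, 0], [0, 0, 0], [0, 0, 0], [0, 0, 0], [0, 0, 0], [0, 0, 0], [0, 0, 0], [0, 0, 0]])

```text
time: 13.03
position: [490.5, 66.5, 153.5]
ee_rot: [-180.0, -0.1, -2.9]
ft_force: [0.8, 0.4, 0.0]
grip_width: 85.7
gripper_force: 0.0
```

```bash
cat > hp.py <<'E'
from hf import *
for n in ('wrist','scene','side'):
    p,im,d,W=yellow(n,22,36); holder(n,p,im,d); cv2.imwrite(f'/tmp/{n}_hp.png',im)
    np.savez(f'/tmp/{n}_hp.npz',im=im,d=d,**{k:np.array(v) for k,v in p.items()})
E
python3 hp.py; python3 g.py
python3 - <<'E'
import cv2,numpy as np
a=cv2.imread('/tmp/wrist_hp.png');cv2.imwrite('pics/w4.png',a)
E
```

```text
wrist 5213 z [26.3 27.5 28.7] rect [599.1  60.7] [50.2 97.4] 87.62
wrist holder 2497 z 33.8 [607.9  60.8] [78.5 76.9] yaw -3.54 origin [582.   62.4]
scene 691 z [24.3 27.6 30.7] rect [612.1  59. ] [ 53.2 122.6] 84.9
scene holder 498 z 33.5 [624.6  60.6] [ 79.9 113.2] yaw -2.48 origin [598.6  61.7]
side 509 z [23.9 26.  28.6] rect [611.1  62.4] [ 58.6 120.7] 86.85
side holder 310 z 32.3 [636.7  55.5] [82.1 79.7] yaw -3.54 origin [610.8  57.1]
t 13.18 meas-cmd [3.0000e-02 2.2000e-01 1.1964e+02] rot [-1.7999e+02 -5.0000e-02 -2.9100e+00] cmdyaw -2.91
```

View pics/w4.png

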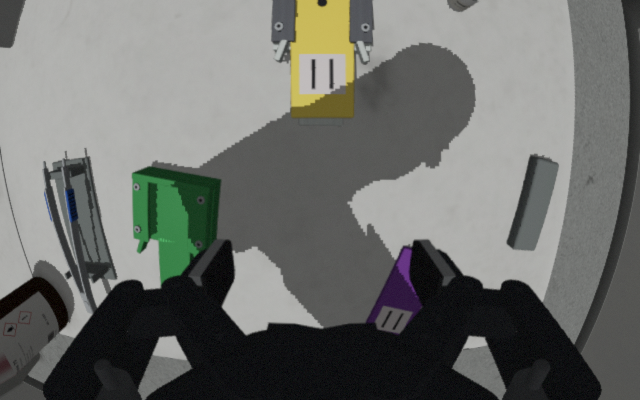

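The plate is in the slot. The tongue shows about 6 px (≈6 mm) behind the plate's end, against 7 mm when home, and the stop was felt. The lines are at (313–332, 73). The tweezers are at the left with their tips away from the robot. Next I'll move over them and look.

```bash
python3 - <<'E'
from h import *
z=np.load('/tmp/wrist_hp.npz');W=world('wrist',z,*np.meshgrid(np.arange(640),np.arange(400)),z['d']);im=z['im'].astype(int)
for row in (65,73,85):
    l=im[row,296:352].sum(-1); m=l<150; us=np.where(m)[0]+296; print(row,us,[W[row,u].round(1).tolist() for u in us[[0,-1]]])
for u in (310,322,335): # along column: plate end, tongue end
    print(u,[(v,round(W[v,u,0],1),round(W[v,u,1],1),round(W[v,u,2],1)) for v in range(112,132,1)])
E
python3 g.py sync 470,355,190,2
```

```text
65 [313 331] [[592.2, 67.9, 28.5], [591.5, 54.0, 28.1]]
73 [313 331] [[585.8, 68.2, 28.2], [585.0, 54.3, 29.3]]
85 [313 331] [[576.2, 68.7, 29.4], [575.6, 54.8, 28.2]]
310 [(112, np.float64(555.1), np.float64(72.2), np.float64(27.4)), (113, np.float64(554.3), np.float64(72.2), np.float64(27.6)), (114, np.float64(553.5), np.float64(72.3), np.float64(27.8)), (115, np.float64(552.7), np.float64(72.3), np.float64(27.4)), (116, np.float64(551.9), np.float64(72.4), np.float64(26.7)), (117, np.float64(551.1), np.float64(72.4), np.float64(27.6)), (118, np.float64(550.1), np.float64(72.7), np.float64(20.7)), (119, np.float64(556.9), np.float64(62.7), np.float64(272.7)), (120, np.float64(548.5), np.float64(72.9), np.float64(19.7)), (121, np.float64(547.6), np.float64(72.9), np.float64(18.9)), (122, np.float64(546.8), np.float64(73.0), np.float64(19.0)), (123, np.float64(546.0), np.float64(73.0), np.float64(19.8)), (124, np.float64(545.2), np.float64(73.1), np.float64(18.9)), (125, np.float64(544.3), np.float64(73.1), np.float64(19.0)), (126, np.float64(542.6), np.float64(73.9), np.float64(0.7)
[... 2341 characters left out ...]
p.float64(19.5)), (125, np.float64(543.3), np.float64(52.8), np.float64(19.3)), (126, np.float64(541.5), np.float64(52.2), np.float64(1.9)), (127, np.float64(540.6), np.float64(52.2), np.float64(1.5)), (128, np.float64(539.7), np.float64(52.2), np.float64(0.5)), (129, np.float64(538.9), np.float64(52.3), np.float64(1.7)), (130, np.float64(537.9), np.float64(52.3), np.float64(0.3)), (131, np.float64(537.2), np.float64(52.4), np.float64(2.1))]
t 13.18 meas-cmd [3.0000e-02 2.2000e-01 1.1964e+02] rot [-1.7999e+02 -5.0000e-02 -2.9100e+00] cmdyaw -2.91
synced [491.06  66.52 152.64]
T [-0.089, -0.718, -0.093] W [0.0, 0.0, -0.0136] rows>=3.5
T [-0.059, -0.72, -0.094] W [-0.0, 0.0, -0.0137] rows>=3.5
```

>>> step_arm(translation=[[-0.02, -0.2, -0.03], [-0.05, -0.4, -0.06], [-0.07, -0.6, -0.09], [-0.089, -0.718, -0.093], [-0.089, -0.718, -0.093]], delta_rot=[[0, 0, -0.004], [0, 0, -0.008], [0, 0, -0.012], [0, 0, -0.0136], [0, 0, -0.0136]])

```text
time: 13.6
position: [480.3, 215.0, 170.9]
ee_rot: [-179.9, -0.1, -0.2]
ft_force: [1.0, -0.4, 0.2]
grip_width: 85.8
gripper_force: 0.0
```

>>> step_arm(translation=[[-0.02, -0.2, -0.03], [-0.03, -0.4, -0.06], [-0.05, -0.6, -0.09], [-0.059, -0.72, -0.094], [-0.059, -0.72, -0.094], [-0.059, -0.72, -0.094], [-0.059, -0.72, -0.094], [-0.059, -0.72, -0.094], [-0.059, -0.72, -0.094]], delta_rot=[[0, 0, -0.004], [0, 0, -0.008], [0, 0, -0.012], [0, 0, -0.0137], [0, 0, -0.0137], [0, 0, -0.0137], [0, 0, -0.0137], [0, 0, -0.0137], [0, 0, -0.0137]])

```text
time: 14.35
position: [469.2, 353.6, 189.7]
ee_rot: [180.0, 0.0, 1.9]
ft_force: [-0.0, 0.1, -0.4]
grip_width: 85.5
gripper_force: 0.0
```

```bash
python3 g.py; python3 - <<'E'
from h import *
n='wrist';p,im,d=cam(n);cv2.imwrite('pics/w5.png',im);np.savez('/tmp/w5.npz',im=im,d=d,**{k:np.array(v) for k,v in p.items()})
W=world(n,p,*np.meshgrid(np.arange(640),np.arange(400)),d)
for lab in('tweezers','tweezers_rest'):
    for o in r.trace(n,lab)[:2]:
        m=o['mask']&(d>0);q=W[m];q=q[(q[:,2]>(35 if lab=='tweezers' else -3))&(q[:,2]<46)]
        rc=cv2.minAreaRect(q[:,:2].astype(np.float32));print(lab,o['score'],o['extent'],np.percentile(q[:,2],[5,50,95]).round(1),np.round(rc[0],1),np.round(rc[1],1),round(rc[2],2))
hsv=cv2.cvtColor(im,cv2.COLOR_BGR2HSV);b=(hsv[...,0]>105)&(hsv[...,0]<128)&(hsv[...,1]>140)&(d>0)&(W[...,2]>25)&(W[...,2]<50)&(np.hypot(W[...,0]-485,W[...,1]-358)<70)
_,L,S,C=cv2.connectedComponentsWithStats(b.astype(np.uint8))
for i in range(1,len(S)):
    if S[i,4]>20:
        q=W[L==i];t=q[q[:,2]>37];rc=cv2.minAreaRect(t[:,:2].astype(np.float32));print('blue',S[i],np.median(q[:,2]).round(1),np.round(rc[0],1),np.round(rc[1],1),round(rc[2],2),t.min(0).round(1),t.max(0).round(1))
E
```

```text
t 14.35 meas-cmd [-0.69 -1.32 -0.3 ] rot [1.7999e+02 1.0000e-02 1.9300e+00] cmdyaw 2.01
tweezers 0.87 [303.9, 99.0, 50.9, 195.1] [36.2 40.3 42.4] [449.3 347.2] [183.1  43.1] 1.44
tweezers 0.69 [303.5, 106.8, 11.9, 151.1] [36.5 40.  41.4] [468.2 364.7] [142.7   6.7] 3.07
tweezers_rest 0.82 [290.5, 107.5, 68.7, 145.5] [ 5.2  6.5 29.7] [459.6 352.5] [ 66.9 154.3] 89.52
blue [305 139   3  38  89] 40.0 [492.3 368.1] [32.9  1.9] 1.4 [475.9 366.8  38.1] [508.7 369.3  41.6]
blue [346 142   7  37  95] 40.0 [491.4 329.7] [ 2.4 32.6] 85.21 [475.2 328.   38.4] [507.7 332.1  41.5]
```

View pics/w5.png

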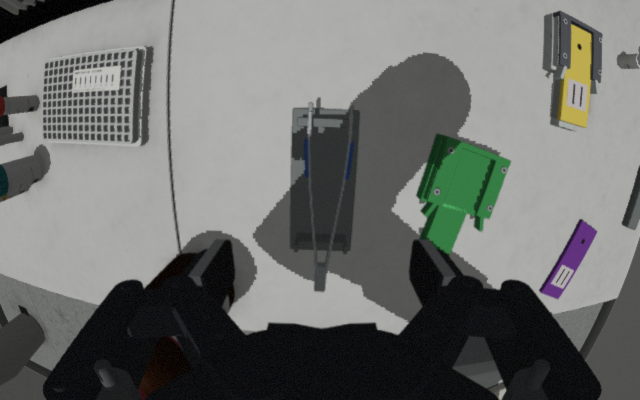

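The tweezers lie lengthwise in the view: hinge end at (320,290), tips at about (313,100) and (352,103), blue grips at (306,158) and (349,160). I'll fit the centreline from slices.

```bash
python3 - <<'E'
from h import *
z=np.load('/tmp/w5.npz');d=z['d'];W=world('wrist',z,*np.meshgrid(np.arange(640),np.arange(400)),d)
q=W[(d>0)&(W[...,2]>37.5)&(W[...,2]<44)&(W[...,0]>345)&(W[...,0]<550)&(abs(W[...,1]-348)<40)]
print(len(q),q[:,0].min(),q[:,0].max()); M=[]
for x in range(350,550,8):
    t=q[abs(q[:,0]-x)<4]
    if len(t)<3: continue
    lo,hi=t[:,1].min(),t[:,1].max(); M.append((x,(lo+hi)/2,hi-lo)); print(x,len(t),round(lo,1),round(hi,1),round((lo+hi)/2,1),round(hi-lo,1))
M=np.array(M);k=M[:,2]<50; c=np.polyfit(M[k,0],M[k,1],1);print(np.degrees(np.arctan(c[0])),np.polyval(c,491.9),np.polyval(c,375))
E
```

```text
1356 357.56750435023537 531.6349320105548
358 36 346.5 357.8 352.2 11.3
366 73 346.6 358.0 352.3 11.3
374 80 346.0 357.1 351.6 11.1
382 92 345.5 357.3 351.4 11.8
390 48 344.9 357.5 351.2 12.7
398 47 327.7 378.3 353.0 50.6
406 80 327.7 378.2 353.0 50.5
414 47 341.2 361.0 351.1 19.8
422 43 340.5 361.1 350.8 20.6
430 50 338.9 362.2 350.6 23.3
438 51 337.6 362.4 350.0 24.8
446 44 337.0 363.5 350.3 26.5
454 42 335.4 363.7 349.6 28.3
462 53 334.1 364.8 349.5 30.7
470 37 333.5 365.0 349.2 31.5
478 99 329.5 368.7 349.1 39.2
486 107 328.9 368.9 348.9 39.9
494 109 328.4 369.0 348.7 40.6
502 110 327.0 370.2 348.6 43.2
510 58 327.4 370.3 348.8 42.9
518 28 329.4 367.1 348.3 37.6
526 19 329.1 367.2 348.2 38.1
534 3 330.1 366.5 348.3 36.4
-1.3642812533937687 348.9375756375597 351.72163107511903
```

```bash
python3 g.py 490,349,75,-1.4 490,349,38.5,-1.4 490,349,90,-1.4
```

```text
t 14.5 meas-cmd [-0.84 -0.91 -0.12] rot [-1.7999e+02 -1.0000e-02  1.9600e+00] cmdyaw 2.01
T [0.099, 0.033, 0.575] W [-0.0, 0.0, 0.0189] rows>=2.8
T [0.0, 0.0, 0.183] W [-0.0, 0.0, 0.0] rows>=0.9
T [0.0, 0.0, -0.258] W [-0.0, 0.0, 0.0] rows>=1.2
```

>>> step_arm(translation=[[0.05, 0.015, 0.2], [0.103, 0.029, 0.4], [0.103, 0.029, 0.575], [0.103, 0.029, 0.575], [0.103, 0.029, 0.575], [0.103, 0.029, 0.575], [0.103, 0.029, 0.575]], delta_rot=[[0, 0, 0.01], [0, 0, 0.0189], [0, 0, 0.0189], [0, 0, 0.0189], [0, 0, 0.0189], [0, 0, 0.0189], [0, 0, 0.0189]])

```text
time: 15.08
position: [491.0, 351.1, 78.0]
ee_rot: [-179.8, -0.2, -1.3]
ft_force: [0.2, -0.6, 0.4]
grip_width: 85.9
gripper_force: 0.0
```

>>> step_arm(translation=[[0, 0, 0.08], [0, 0, 0.15], [0, 0, 0.183], [0, 0, 0.183], [0, 0, 0.183], [0, 0, 0.183], [0, 0, 0.183], [0, 0, 0.183], [0, 0, 0.183]], delta_rot=[[0, 0, 0], [0, 0, 0], [0, 0, 0], [0, 0, 0], [0, 0, 0], [0, 0, 0], [0, 0, 0], [0, 0, 0], [0, 0, 0]])

```text
time: 15.83
position: [489.8, 349.9, 38.6]
ee_rot: [-180.0, -0.0, -1.4]
ft_force: [-0.6, 0.3, 0.1]
grip_width: 85.3
gripper_force: 0.0
```

```bash
python3 - <<'E'
from h import *
s=r.read_state();print(np.round(s['position'],2),np.round(s['ee_rot'],2))
E
```

```text
[489.85 349.86  38.64] [-1.7996e+02 -4.0000e-02 -1.3800e+00]
```

>>> step_arm(translation=[[0, 0.004, 0], [0, 0.004, 0], [0, 0.004, 0], [0, 0.004, 0], [0, 0.004, 0], [0, 0.004, 0]], delta_rot=[[0, 0, 0], [0, 0, 0], [0, 0, 0], [0, 0, 0], [0, 0, 0], [0, 0, 0]], hand=0.5)

```text
time: 16.33
position: [489.6, 348.9, 38.1]
ee_rot: [180.0, -0.0, -1.4]
ft_force: [-0.7, -0.2, -1.2]
grip_width: 42.7
gripper_force: 0.0
```

>>> step_arm(translation=[[0, 0, 0], [0, 0, 0], [0, 0, 0], [0, 0, 0], [0, 0, 0], [0, 0, 0]], delta_rot=[[0, 0, 0], [0, 0, 0], [0, 0, 0], [0, 0, 0], [0, 0, 0], [0, 0, 0]], hand=0.31)

```text
time: 16.83
position: [490.4, 349.4, 39.1]
ee_rot: [-179.9, -0.1, -1.4]
ft_force: [-0.7, 0.1, 5.6]
grip_width: 26.7
gripper_force: 7.8
```

>>> step_arm(translation=[[0, 0, -0.02], [0, 0, -0.06], [0, 0, -0.12], [0, 0, -0.18], [0, 0, -0.24], [0, 0, -0.26], [0, 0, -0.26], [0, 0, -0.26], [0, 0, -0.26], [0, 0, -0.26]], delta_rot=[[0, 0, 0], [0, 0, 0], [0, 0, 0], [0, 0, 0], [0, 0, 0], [0, 0, 0], [0, 0, 0], [0, 0, 0], [0, 0, 0], [0, 0, 0]])

```text
time: 17.67
position: [489.2, 348.4, 89.1]
ee_rot: [179.9, 0.1, -1.4]
ft_force: [0.5, -0.5, -0.6]
grip_width: 26.8
gripper_force: 6.6
```

```bash
cat > tw.py <<'E'
# tweezers in hand: slices in the tool frame (a ahead, b left)
from h import *
import sys
n='wrist';s=r.read_state();p,im,d=cam(n);cv2.imwrite(f'pics/{sys.argv[1]}.png',im);W=world(n,p,*np.meshgrid(np.arange(640),np.arange(400)),d)
Y=np.radians(s['ee_rot'][2]);e=np.array([np.cos(Y),np.sin(Y)]);nn=np.array([-e[1],e[0]])
L=W[...,:2]-s['position'][:2];a=L@e;b=L@nn;h=W[...,2]-s['position'][2]
print(s['time'],np.round(s['position'],2),np.round(s['ee_rot'],2),s['grip_width'],s['gripper_force'])
k=(d>0)&(abs(h+2)<9)&(abs(b)<40)&(a>10)&(a<62)
np.savez('/tmp/tw.npz',W=W,im=im,a=a,b=b,h=h)
for x in range(12,62,4):
    t=k&(abs(a-x)<2)
    if t.sum()<3: continue
    B=b[t];m=(B.max()+B.min())/2;l=B[B>m];q=B[B<m]
    print(x,t.sum(),'b',B.min().round(1),B.max().round(1),'mid',m.round(1),'centres',np.median(q).round(1),np.median(l).round(1),'gap',(np.median(l)-np.median(q)).round(1),'h',np.median(h[t&(b>m)]).round(1),np.median(h[t&(b<m)]).round(1))
E
python3 tw.py w6
```

```text
17.6667 [489.17 348.42  89.11] [ 1.7993e+02  8.0000e-02 -1.3900e+00] 26.815217436207508 6.581334248185158
12 286 b -20.1 19.5 mid -0.3 centres -10.9 10.6 gap 21.5 h 0.5 0.3
16 250 b -13.9 13.3 mid -0.3 centres -10.8 10.0 gap 20.8 h 0.4 0.3
20 240 b -13.8 13.2 mid -0.3 centres -10.5 10.0 gap 20.5 h -0.3 -0.5
24 169 b -11.2 10.4 mid -0.4 centres -9.6 8.9 gap 18.4 h -1.5 -1.7
28 159 b -10.7 10.4 mid -0.2 centres -9.0 8.7 gap 17.7 h -1.7 -1.7
32 153 b -10.7 10.3 mid -0.2 centres -8.9 8.2 gap 17.1 h -1.7 -1.9
36 171 b -10.7 9.4 mid -0.7 centres -8.8 8.0 gap 16.9 h -1.9 -2.1
40 183 b -10.7 9.5 mid -0.6 centres -8.4 7.6 gap 16.1 h -2.1 -2.2
44 197 b -10.7 9.5 mid -0.6 centres -8.3 7.6 gap 15.9 h -4.1 -4.0
48 184 b -9.7 8.9 mid -0.4 centres -8.0 7.2 gap 15.2 h -4.5 -4.1
52 65 b -9.7 8.9 mid -0.4 centres -8.0 6.9 gap 14.9 h -4.7 -4.5
```

View pics/w6.png

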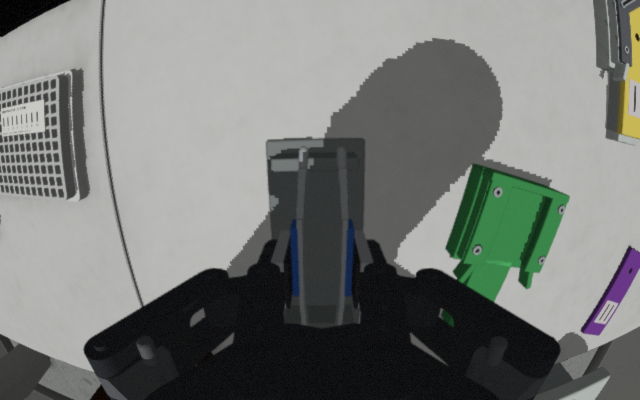

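The wrist view shows the tweezers held by the blue grips, tips at about (302,150) and (342,150). The tip gap is about 15 mm. I'll tighten slightly, then use the fixed cameras to check that they hang level.

>>> step_arm(translation=[[0, 0, 0], [0, 0, 0], [0, 0, 0]], delta_rot=[[0, 0, 0], [0, 0, 0], [0, 0, 0]], hand=0.302)

```text
time: 17.97
position: [489.6, 348.8, 89.9]
ee_rot: [180.0, 0.0, -1.4]
ft_force: [-1.0, 0.4, -0.4]
grip_width: 26.0
gripper_force: 7.1
```

```bash
cat > lv.py <<'E'
from h import *
s=r.read_state();P=np.array(s['position']);print(P.round(2),np.round(s['ee_rot'],2))
Y=np.radians(s['ee_rot'][2]);e=np.array([np.cos(Y),np.sin(Y)]);nn=np.array([-e[1],e[0]])
for n in('side','scene'):
    p,im,d=cam(n);cv2.imwrite(f'/tmp/{n}_lv.png',im)
    W=world(n,p,*np.meshgrid(np.arange(640),np.arange(400)),d);L=W[...,:2]-P[:2];a=L@e;b=L@nn;h=W[...,2]-P[2]
    k=(d>0)&(abs(b)<16)&(h<8)&(h>-28)&(a>-125)&(a<62)
    for x in range(-120,62,8):
        t=k&(abs(a-x)<4)
        if t.sum()>3: print(n,x,t.sum(),'h',np.percentile(h[t],[10,50,90]).round(1),'b',np.percentile(b[t],[5,95]).round(1))
E
python3 lv.py
```

```text
[489.57 348.78  89.85] [ 1.7998e+02  1.0000e-02 -1.3900e+00]
side -120 15 h [-8.5 -1.2  2.3] b [-8.8 -0.2]
side -112 14 h [-7.9 -2.8  0.8] b [-7.5  2.5]
side -104 12 h [-8.1 -0.6  2.5] b [-10.3   1.5]
side -96 15 h [-7.4 -3.1  1.2] b [-8.5  4. ]
side -88 14 h [-8.8 -2.7  0.3] b [-11.3   5.6]
side -80 17 h [-9.2 -2.5  0.5] b [-9.5  4.4]
side -72 17 h [-10.5  -3.6  -0.6] b [-10.    6.4]
side -64 14 h [-9.  -3.7 -1.1] b [-11.8   7.1]
side -56 17 h [-10.6  -4.1  -0.1] b [-9.8  4.5]
side -48 18 h [-9.4 -4.5 -1.2] b [-11.5   8.1]
side -40 17 h [-9.6 -4.  -1.5] b [-11.7   8.9]
side -32 15 h [-9.5 -3.5 -0.3] b [-13.8  10.9]
side -24 16 h [-9.8 -4.7 -0.6] b [-12.1   7. ]
side -16 20 h [-9.7 -3.1 -0.7] b [-13.6  10.9]
side 8 7 h [-9.4 -3.  -1.2] b [-14.   10.4]
side 16 20 h [-11.5  -4.9  -0.6] b [-13.5  10.8]
side 24 16 h [-9.4 -5.9 -3.3] b [-13.4   8.2]
side 32 15 h [-10.7  -6.6  -3.6] b [-13.1   9.9]
side 40 10 h [-10.4  -6.7  -4.3] b [-10.9   6.4]
side 48 9 h [-8.5 -6.9 -4.9] b [-12.8   8.1]
```

The grip width is 26.0 mm, which gives a tip gap of about 14 mm. The tips sit about 6.8 mm below the TCP and are level within about 1.5°. Next I'll carry them above the plate.

```bash
python3 g.py sync 533.4,64.3,95,-2.9
```

```text
t 18.07 meas-cmd [-0.34 -0.21 -0.04] rot [179.99   0.    -1.39] cmdyaw -1.4
synced [489.6  348.81  90.  ]
T [0.127, 0.708, -0.013] W [-0.0, -0.0, 0.0042] rows>=3.5
T [0.136, 0.707, -0.012] W [-0.0, -0.0, 0.0042] rows>=3.5
```

>>> step_arm(translation=[[0.01, 0.06, -0.013], [0.03, 0.18, -0.013], [0.06, 0.32, -0.013], [0.08, 0.46, -0.013], [0.1, 0.6, -0.013], [0.127, 0.708, -0.013], [0.127, 0.708, -0.013]], delta_rot=[[0, 0, 0.0042], [0, 0, 0.0042], [0, 0, 0.0042], [0, 0, 0.0042], [0, 0, 0.0042], [0, 0, 0.0042], [0, 0, 0.0042]])

```text
time: 18.65
position: [511.7, 202.7, 93.0]
ee_rot: [180.0, 0.0, -2.3]
ft_force: [-0.8, -0.9, 0.2]
grip_width: 26.1
gripper_force: 7.1
```

>>> step_arm(translation=[[0.03, 0.14, -0.012], [0.06, 0.28, -0.012], [0.08, 0.42, -0.012], [0.1, 0.55, -0.012], [0.12, 0.65, -0.012], [0.136, 0.707, -0.012], [0.136, 0.707, -0.012], [0.136, 0.707, -0.012], [0.136, 0.707, -0.012], [0.136, 0.707, -0.012]], delta_rot=[[0, 0, 0.0042], [0, 0, 0.0042], [0, 0, 0.0042], [0, 0, 0.0042], [0, 0, 0.0042], [0, 0, 0.0042], [0, 0, 0.0042], [0, 0, 0.0042], [0, 0, 0.0042], [0, 0, 0.0042]])

```text
time: 19.48
position: [533.5, 65.2, 95.1]
ee_rot: [-180.0, -0.0, -2.8]
ft_force: [0.1, -0.4, 0.3]
grip_width: 26.3
gripper_force: 7.1
```

```bash
python3 tw.py w7; python3 - <<'E'
import numpy as np
z=np.load('/tmp/tw.npz');W,im=z['W'],z['im'].astype(int)
# black lines on the white window (z near plate top)
g=im.sum(-1);k=(abs(W[...,2]-27.5)<4)&(np.hypot(W[...,0]-585,W[...,1]-61)<17)&(g<130)
import cv2
_,L,S,C=cv2.connectedComponentsWithStats(k.astype(np.uint8))
for i in range(1,len(S)):
    if S[i,4]>5:q=W[L==i];print('line',S[i],q.mean(0).round(1),q.min(0).round(1),q.max(0).round(1))
E
python3 g.py 533.4,64.3,49,-2.9
```

```text
19.4833 [533.46  65.19  95.11] [-1.7999e+02 -1.0000e-02 -2.8500e+00] 26.30998477570794 7.050103023648262
12 288 b -19.2 18.9 mid -0.2 centres -10.9 10.5 gap 21.4 h 0.3 0.2
16 267 b -13.3 12.7 mid -0.3 centres -10.3 10.0 gap 20.3 h 0.5 0.4
20 244 b -13.3 13.0 mid -0.2 centres -10.2 9.5 gap 19.7 h -0.5 -0.1
24 152 b -10.9 10.5 mid -0.2 centres -9.1 8.7 gap 17.8 h -1.5 -1.8
28 132 b -10.3 9.5 mid -0.4 centres -8.6 8.2 gap 16.8 h -1.8 -1.8
32 146 b -9.9 9.4 mid -0.2 centres -8.5 8.1 gap 16.6 h -1.7 -1.7
36 163 b -10.0 9.5 mid -0.2 centres -8.1 7.7 gap 15.7 h -1.9 -2.0
40 177 b -9.9 9.5 mid -0.2 centres -8.0 7.2 gap 15.2 h -1.9 -2.1
44 209 b -9.9 9.0 mid -0.4 centres -7.6 7.1 gap 14.7 h -4.0 -4.1
48 195 b -9.4 8.9 mid -0.2 centres -7.6 6.8 gap 14.4 h -4.3 -4.3
52 69 b -8.9 8.4 mid -0.2 centres -7.3 6.8 gap 14.1 h -4.7 -4.6
line [310 115   4  38 143] [585.1  68.4  27.9] [573.9  67.   25.3] [596.5  70.   30.4]
line [333 115   5  38 111] [585.7  54.3  27.8] [573.4  52.8  26.3] [595.8  55.8  29.2]
t 19.53 meas-cmd [-0.02  0.9   0.09] rot [-179.99   -0.     -2.83] cmdyaw -2.9
T [-0.0, 0.0, 0.23] W [-0.0, -0.0, 0.0] rows>=1.1
```

View pics/w7.png

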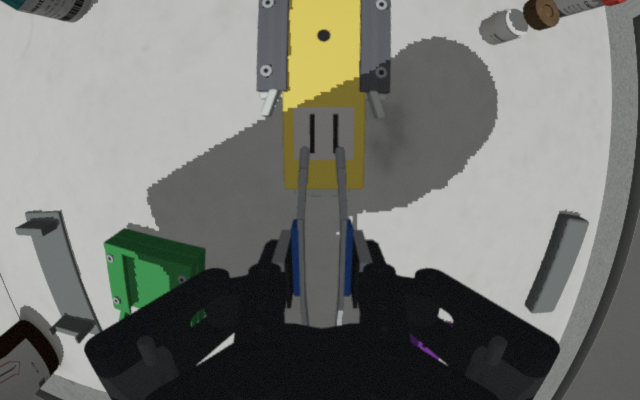

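The wrist view shows the lines clear at (311,133) and (335,133), with the tips just behind and aligned with them. The tip gap measures about 14.2 mm and the lateral error about +1 mm, so I'll correct that and descend.

>>> step_arm(translation=[[0, 0.005, 0.05], [0, 0.005, 0.1], [0, 0.005, 0.15], [0, 0.005, 0.19], [0, 0.005, 0.22], [0, 0.005, 0.23], [0, 0.005, 0.23], [0, 0.005, 0.23], [0, 0.005, 0.23], [0, 0.005, 0.23]], delta_rot=[[0, 0, 0], [0, 0, 0], [0, 0, 0], [0, 0, 0], [0, 0, 0], [0, 0, 0], [0, 0, 0], [0, 0, 0], [0, 0, 0], [0, 0, 0]])

```text
time: 20.37
position: [533.8, 63.5, 49.6]
ee_rot: [-180.0, -0.1, -2.9]
ft_force: [0.1, 0.6, -0.8]
grip_width: 26.0
gripper_force: 7.1
```

>>> step_arm(translation=[[0, 0, 0], [0, 0, 0], [0, 0, 0], [0, 0, 0], [0, 0, 0], [0, 0, 0]], delta_rot=[[0, 0, 0], [0, 0, 0], [0, 0, 0], [0, 0, 0], [0, 0, 0], [0, 0, 0]])

```text
time: 20.87
position: [533.4, 63.4, 49.1]
ee_rot: [180.0, -0.0, -2.9]
ft_force: [0.6, 0.0, -0.3]
grip_width: 25.5
gripper_force: 7.1
```

```bash
python3 tw.py w8 | sed -n '1p;8,$p'; python3 - <<'E'
import numpy as np,cv2
z=np.load('/tmp/tw.npz');W,im=z['W'],z['im'].astype(int)
g=im.sum(-1);k=(abs(W[...,2]-27.5)<4)&(np.hypot(W[...,0]-585,W[...,1]-61)<17)&(g<130)
_,L,S,C=cv2.connectedComponentsWithStats(k.astype(np.uint8))
for i in range(1,len(S)):
    if S[i,4]>5:q=W[L==i];print('line',S[i],q.mean(0).round(1),q.min(0).round(1),q.max(0).round(1))
k=(W[...,2]>33)&(W[...,2]<50)&(np.hypot(W[...,0]-582,W[...,1]-61)<12)
for sgn in(1,-1):
    q=W[k&(sgn*(W[...,1]-61.4)>0)];t=q[q[:,0]>q[:,0].max()-4];print('tip',q[:,0].max().round(1),np.median(t,0).round(1))
E
python3 lv.py | grep -E "^\[| (24|32|40|48|56) "
```

```text
20.8667 [533.42  63.35  49.1 ] [180.   -0.   -2.9] 25.46976396480128 7.060078829526901
36 158 b -10.0 9.6 mid -0.2 centres -8.1 7.6 gap 15.8 h -1.8 -1.9
40 180 b -9.9 9.5 mid -0.2 centres -8.1 7.2 gap 15.3 h -1.9 -2.1
44 206 b -9.4 9.1 mid -0.2 centres -7.7 7.1 gap 14.8 h -3.9 -4.2
48 199 b -9.4 9.0 mid -0.2 centres -7.6 6.8 gap 14.4 h -4.2 -4.4
52 66 b -8.9 8.5 mid -0.2 centres -7.2 6.8 gap 14.0 h -4.7 -4.5
line [302 116   6  31 148] [590.3  68.1  28. ] [583.4  66.9  25.5] [597.1  69.4  29.7]
line [333 116   6  51 198] [587.1  54.4  27.9] [573.4  52.9  26.2] [596.4  55.8  30.2]
tip 585.2 [583.2  67.6  44.7]
tip 584.3 [582.4  53.6  44.5]
[533.41  63.34  49.08] [180.    0.   -2.9]
side -72 24 h [-8.7 -3.   1. ] b [-9.8  7.4]
side 24 38 h [-24.2  -8.8  -3.2] b [-12.7   7.7]
side 32 41 h [-24.2  -9.8  -3.8] b [-13.8   7.5]
side 40 47 h [-23.1 -10.8  -3.4] b [-13.6   6.8]
side 48 31 h [-23.8 -22.5  -5.2] b [-14.5  11.8]
side 56 23 h [-24.  -22.7 -21.5] b [-14.4  12.1]
scene 24 5 h [-26.1 -23.6 -15.1] b [-3.7 15.2]
scene 48 6 h [-22.6 -21.  -10.9] b [-1.  14.8]
scene 56 11 h [-23.1 -20.2 -16.1] b [-9.6 15. ]
```

View pics/w8.png

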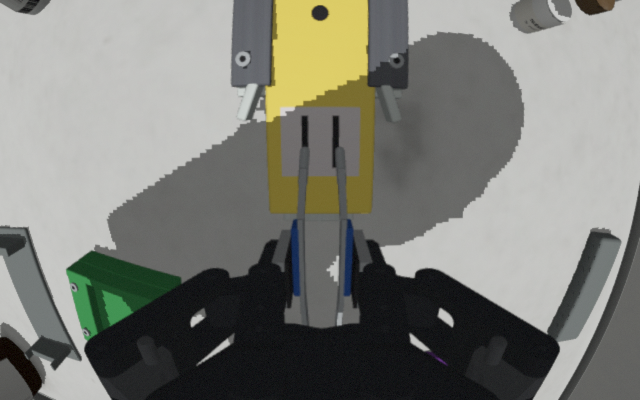

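The tips are over their lines at a 14 mm gap, about 16 mm above the plate. A final 0.8 mm sideways trim, then I'll hold.

>>> step_arm(translation=[[0, -0.004, 0], [0, -0.004, 0], [0, -0.004, 0], [0, -0.004, 0], [0, -0.004, 0], [0, -0.004, 0], [0, -0.004, 0], [0, -0.004, 0], [0, -0.004, 0], [0, -0.004, 0]], delta_rot=[[0, 0, 0], [0, 0, 0], [0, 0, 0], [0, 0, 0], [0, 0, 0], [0, 0, 0], [0, 0, 0], [0, 0, 0], [0, 0, 0], [0, 0, 0]])

```text
time: 21.85
position: [533.4, 64.2, 49.1]
ee_rot: [180.0, 0.0, -2.9]
ft_force: [0.3, 0.1, -0.3]
grip_width: 25.9
gripper_force: 7.1
```

>>> step_arm(translation=[[0, 0, 0], [0, 0, 0], [0, 0, 0], [0, 0, 0], [0, 0, 0], [0, 0, 0], [0, 0, 0], [0, 0, 0], [0, 0, 0], [0, 0, 0]], delta_rot=[[0, 0, 0], [0, 0, 0], [0, 0, 0], [0, 0, 0], [0, 0, 0], [0, 0, 0], [0, 0, 0], [0, 0, 0], [0, 0, 0], [0, 0, 0]])

```text
time: 22.68
position: [533.5, 64.2, 49.1]
ee_rot: [-180.0, -0.0, -2.9]
ft_force: [-0.4, -0.9, -1.1]
grip_width: 26.1
gripper_force: 7.1
```

>>> step_arm(translation=[[0, 0, 0], [0, 0, 0], [0, 0, 0], [0, 0, 0], [0, 0, 0], [0, 0, 0], [0, 0, 0], [0, 0, 0], [0, 0, 0], [0, 0, 0]], delta_rot=[[0, 0, 0], [0, 0, 0], [0, 0, 0], [0, 0, 0], [0, 0, 0], [0, 0, 0], [0, 0, 0], [0, 0, 0], [0, 0, 0], [0, 0, 0]])

```text
time: 23.52
position: [533.5, 64.2, 49.1]
ee_rot: [-180.0, -0.0, -2.9]
ft_force: [0.0, -0.2, -0.3]
grip_width: 26.2
gripper_force: 7.1
```

>>> step_arm(translation=[[0, 0, 0], [0, 0, 0], [0, 0, 0], [0, 0, 0], [0, 0, 0], [0, 0, 0], [0, 0, 0], [0, 0, 0], [0, 0, 0], [0, 0, 0]], delta_rot=[[0, 0, 0], [0, 0, 0], [0, 0, 0], [0, 0, 0], [0, 0, 0], [0, 0, 0], [0, 0, 0], [0, 0, 0], [0, 0, 0], [0, 0, 0]])

```text
time: 24.35
position: [533.5, 64.2, 49.1]
ee_rot: [180.0, 0.0, -2.9]
ft_force: [-0.4, 0.4, -0.8]
grip_width: 25.7
gripper_force: 7.1
```

```bash
python3 tw.py w9 | sed -n '1p;10,$p'; python3 -c "
from hf import *
yellow('side',22,32)
print(r.job_done())"
```

```text
24.35 [533.45  64.15  49.07] [180.    0.   -2.9] 25.703268479615033 7.059110105037689
44 211 b -9.9 9.0 mid -0.4 centres -7.6 7.2 gap 14.8 h -4.0 -3.8
48 196 b -9.4 9.0 mid -0.2 centres -7.6 6.7 gap 14.3 h -4.3 -4.2
52 68 b -9.0 8.5 mid -0.2 centres -7.2 6.7 gap 14.0 h -4.5 -4.6
side 439 z [23.6 26.  28. ] rect [610.3  64. ] [126.4  56.2] 6.34
the job is handed in; nothing more can be done
None
```

I handed in the job at about 24 s. By my measurements the plate is home and released. The tweezers are held steady over the lines, with a tip gap of about 14 mm, roughly 16 mm above the plate. `job_done()` gave no verdict, and I did not re-measure the bystanders.

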